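# Release the screen from the bench press's frame clamp with its twin buttons

## Robot

A 6-joint arm with a two-finger parallel gripper is mounted at the origin on the work surface. World frame = base frame: x ahead of the robot, y to its left, z up, the work surface at z = 0. Lengths are in m, angles in rad, forces in N, time in s.
With the tool pointing down it reaches from about 0.35 to 0.775 m from the base axis. Payload 7.3 kg.
Tool frame: the origin (TCP) lies at the very end of the fingers, on their centre line; the grasp point (between the pads) lies 19 mm behind it; z points along the fingers, y is the direction in which the jaws open and shut (so a half turn about z gives the same grasp; the last joint's range is limited). The gripper opens to 92 mm and grips with 3 to 60 N. Pads are 19 mm wide; open, the fingers measure 130 mm over their backs; the gripper's body (75 mm by 190 mm) begins 47 mm behind the grasp point.
Start: joints at [-1.334, 0.342, 1.524, -0, 1.275, -0.146], TCP at [0.196, -0.487, 0.227] pointing down, gripper open.
Joint ranges: [-2.53, 2.53], [-0.77, 2.02], [0.04, 2.7], [-1, 4.14], [0.28, 2.66], [-3.11, 3.11]. Speed limits (rad/s): [2.57, 2.57, 3.14, 3.14, 3.14, 3.14].

## Interface

Orientations are given as [roll, pitch, yaw] about the fixed x, y, z axes, in that order (R = Rz(yaw) Ry(pitch) Rx(roll)).
In Python, from cell import monitor, eyes, order gives the robot as it stands. The module is installed in compiled form; this text tells all that it offers.
- The arm moves only by the tool carry_out, never from a script. Its argument "targets" is a list of rows, each a list of 2 entries, a list of its own where there are three numbers: the shift along the tool's x, y, z in m, then the turn about the tool's z in rad. In form: [[[dx, dy, dz], twist], ...]. A call has 1 to 10 rows; each row shifts and turns the pose as measured when the row begins, along the tool's axes as they then stand; what a row does not reach is not made up. A row lasts 1/8 s, in which the tool goes at most 62.5 mm and 10.7 degrees, less where a joint would pass 70% of its speed; a pose out of reach is approached as far as the arm can. A call is refused whole if a number of a shift passes 0.0625 or a number of a turn 0.188, either way. A call with a gripper value outside its range is refused whole. "fingers" is the closure, from 0 (fully open) to 1 (shut), set as the call begins (left out, the last holds). The fingers move at their own pace and stop on an object; "grip_force" is the grip in N (left out, the last holds). Time passes only in rows, so rows that do not move let the fingers close. It gives the time, the measured TCP pose, the force and the opening at its end, in the units of the state.
- monitor.observe(): the state, without advancing time (a new reading comes with each control period).
- eyes.read_camera(name): name is "side" or "top" or "wrist"; returns the picture (420x560x3 uint8, red, green, blue); there is no depth.
- eyes.camera_info(name): a dict with "K" (3x3 intrinsics, pixels), "dist" ([k1, k2, p1, p2, k3] as OpenCV has them; the pictures are not rectified), "rvec" (rotation vector, rad) and "tvec" (3), from world to camera coordinates, as OpenCV has them. Camera axes: x right, y down, z forward; pixel columns grow to the right and rows downward; lengths in m; the calibration is good to about 2 mm. A picture is of the moment at which its call begins: read the wrist's pose just before it. camera_info takes no time and is no camera call; for the wrist camera it gives the pose at the moment of the call.
- order.hand_in(): hands the job in, once; it reports no verdict.
The state is a dict: "time": time; "qpos": joint angles; "qvel": joint speeds; "joint_efforts": joint torques, N m; "tool_pos": TCP position; "tool_rot": TCP orientation; "contact_force": force on the tool from outside, world axes, zero at the start; "torque": the same for the moment, N m; "opening": finger opening in m.
Only numpy, scipy, OpenCV 4.12 (cv2) and the standard library are available. Lean on these libraries where they do the work, as an engineer would, in place of code of your own. Each camera call takes 0.05 s, during which the arm holds its last target.

## Task

Release the printing screen from the frame clamp of the small bench press: with the two fingertips press both round steel release buttons down fully, together, and keep them held down until the clamp jaw has risen all the way, then let both spring back up and move clear. Only press - do not lift, carry or shift the screen, and leave the squeegee and everything else on the bench as it stands.

Things in the scene. Friction and masses are not known exactly. Their poses are not given: they have to be found in the camera images.
- press: One-station screen-printing press, steel and aluminium, 350 x 500 mm, fixed to the bench in various places, turned up to 25 degrees either way. Origin on the bench at its middle, z up. The screen lies towards its -y end, the clamp bridge crosses it at y = +35 mm, and the grey release block with the two buttons stands at x = 0, y = +130 mm (120 x 62 mm, top 82 mm above the bench).
- bridge_mid (a point): Middle of the top of the clamp bridge, 148 mm above the bench: a steel beam 346 mm long (press's x) x 45 mm on two columns. On it stand two round lift housings (38 mm across, at x = +-65 mm) with the jaw's rods through them (rod tops 201 mm above the bench shut, 221 mm open), at its ends two black star knobs (top 184 mm); beside the +x column a black ball lever (top 159 mm).
- button_near_top (a point): Centre of the top face of the release button on the press's -x side (the one nearer the robot): plain steel mushroom button, 32 mm across, its top 105 mm above the bench when up. Pressed straight down. The two buttons are equal, 62 mm apart centre to centre along the press's x axis, 95 mm from the bridge's centre line; nothing stands between them.
- button_far_top (a point): Centre of the top face of the other release button, the same, on the press's +x side.
- button_near (a joint): How far that button is pressed, m: 0 up, 0.008 fully down (a stop). It springs back by itself; fully down takes about 5 N each (10 N for both).
- button_far (a joint): The same for the other button.
- jaw (a joint): Lift of the clamp jaw, m: 0 shut on the screen's end rail, 0.020 fully up (a stop). A damped spring lifts it by itself, but only while BOTH buttons are down (5.5 mm or more); the whole lift takes about 3 s. Letting go of either button part-way locks it again at the next tooth. Once fully up it stays up.
- jaw_mid (a point): Middle of the top of the clamp jaw, a flat aluminium bar 220 x 40 x 14 mm under the bridge, along the press's x axis; 102 mm above the bench when shut, 122 mm when fully up. It cannot be moved by hand, and need not be touched.
- screen_mid (a point): Middle (half-way up) of the loose screen: aluminium frame 254 mm (press's x) x 356 mm (press's y) x 26 mm with magenta-coated mesh, its top 88 mm above the bench, 0.9 kg. One end rail lies under the clamp jaw. To be left where it is.
- squeegee: Wooden squeegee lying flat on the screen's mesh, 170 x 112 x 22 mm, top 88 mm above the bench; origin at its underside. Leave.
- tape_roll: Roll of masking tape lying flat, 96 mm across, 24 mm high, on the bench beside the press, near the robot's side of the release block; origin under its centre. Leave.
- ink_jar: Closed ink jar, 68 mm across, 85 mm tall, on the bench beyond the release block; origin under its centre. Leave.
- wrench: Steel wrench, 150 mm long, lying on the bench behind the release block. Leave.
- spray_bottle: Clear spray bottle, 72 mm across, 212 mm tall, on the left part of the bench; origin under its centre. Leave.
- ink_knife: Ink spatula, 240 mm long, lying on the left part of the bench. Leave.
- ink_cup: Open grey plastic cup, 84 mm across, 80 mm tall, on the right part of the bench. Leave.
- scoop_coater: Aluminium scoop coater, 50 x 206 x 37 mm, on the right part of the bench. Leave.

How it is judged:
By the outcome, as a careful person would: the job done as asked, in the order asked, and still so for the second after the job is handed in, with the robot touching nothing.
It also fails if it takes over 42 s, if anything falls off the work surface, if the arm or the gripper's body presses on something with over 40 N, if the wrist force passes 120 N, or if a joint passes its speed limit or range.

## Working session

There is one attempt and no reset: what is moved stays moved. The work goes in short steps, Python scripts to look and compute and a tool call to move; the robot and the scene stay as the last step left them, time stands still between calls to the robot, and variables do not carry over. Pictures are saved under pics/ and viewed, and the job is handed in when it is done.

Besides the shell and the picture viewer there is one more tool, called after "Request:" by a JSON object that holds its "method" and its "body", one argument or row to a line. carry_out: Moves the arm, as the interface text tells. Its arguments: {"type":"object","properties":{"targets":{"type":"array","items":{"type":"array"}},"fingers":{"type":"number"},"grip_force":{"type":"number"}},"required":["targets"]}

```bash
mkdir -p pics
python3 - <<'E'
from cell import monitor, eyes, order
import cv2
s=monitor.observe(); print(s)
for n in ("side","top","wrist"):
    i=eyes.camera_info(n); print(n,i)
    im=eyes.read_camera(n); cv2.imwrite(f"pics/{n}0.png",im[:,:,::-1])
E
```

```text
{'time': 0.0, 'qpos': array([-1.33398312e+00,  3.42720514e-01,  1.52500554e+00, -1.43414376e-05,
        1.27538428e+00, -1.45987830e-01]), 'qvel': array([ 2.71882897e-05,  7.86960523e-04,  1.95237994e-03,  2.74760461e-05,
       -4.59839137e-04, -4.95820965e-04]), 'joint_efforts': array([-1.22250778e-03, -4.31246281e+01, -2.44219655e+01,  7.16268551e-02,
        5.59550640e-02, -1.17703407e-04]), 'tool_pos': array([ 0.19602616, -0.48660116,  0.22605011]), 'tool_rot': array([-3.14008913e+00, -2.07207880e-04,  3.82805072e-01]), 'contact_force': array([ 0.22392452, -0.5011545 ,  0.49072042]), 'torque': array([ 0.00508607,  0.00565072, -0.0058028 ]), 'opening': 0.09182823262106284}
side {'K': array([[428.35290692,   0.        , 277.94127714],
       [  0.        , 428.35290692, 212.78030089],
       [  0.        ,   0.        ,   1.        ]]), 'dist': array([-0.13853586,  0.        ,  0.        ,  0.        ,  0.        ]), 'rvec': array([ 0.91200078, -2.23674864,  1.29291439]), 'tvec': array([0.38582088, 0.29755302, 0.99316372])}
top {'K': array([[476.40560914,   0.        , 279.96333733],
       [  0.        , 476.40560914, 207.7871868 ],
       [  0.        ,   0.        ,   1.        ]]), 'dist': array([-0.04255729,  0.        ,  0.        ,  0.        ,  0.        ]), 'rvec': array([ 2.18487296, -2.14781933,  0.0962266 ]), 'tvec': array([-0.00793393,  0.5460612 ,  1.55950299])}
wrist {'K': array([[309.47225289,   0.        , 280.61105327],
       [  0.        , 309.47225289, 210.3491085 ],
       [  0.        ,   0.        ,   1.        ]]), 'dist': array([-0.05706748,  0.        ,  0.        ,  0.        ,  0.        ]), 'rvec': array([-2.40645841,  1.62444735,  0.23001817]), 'tvec': array([-0.52471455, -0.03459801,  0.39064999])}
```

View pics/side0.png

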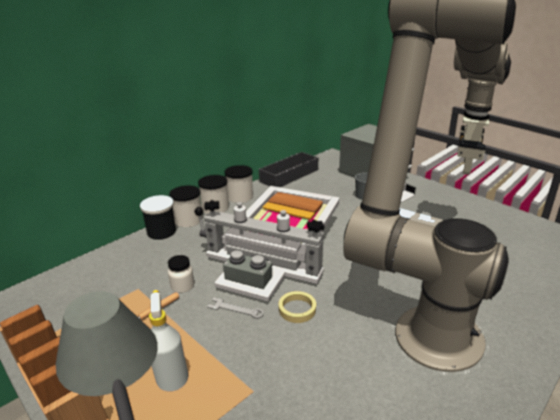

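View pics/top0.png

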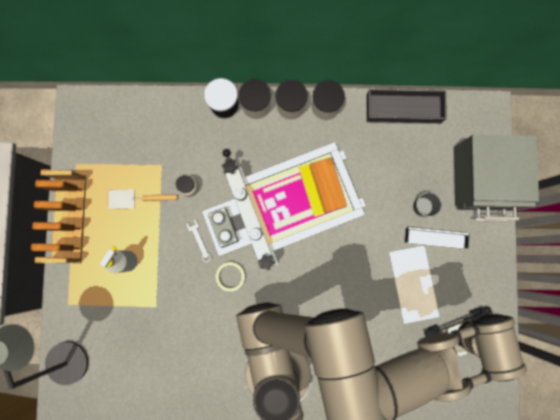

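View pics/wrist0.png

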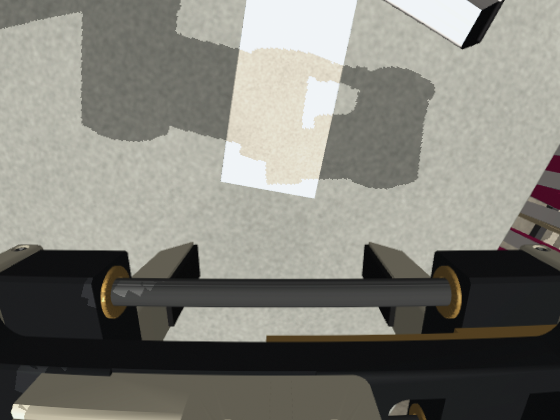

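The side view shows the buttons near (236,256) and (259,261). In the top view they are near (218,217) and (225,237). I'll enlarge both.

Run:
```python
import cv2
a=cv2.imread("pics/side0.png")[190:310,190:340]; b=cv2.imread("pics/top0.png")[140:280,180:310]
cv2.imwrite("pics/side0c.png",cv2.resize(a,None,fx=5,fy=5,interpolation=cv2.INTER_CUBIC))
cv2.imwrite("pics/top0c.png",cv2.resize(b[40:120,10:110],None,fx=7,fy=7,interpolation=cv2.INTER_CUBIC))
```

```text
(no output)
```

View pics/side0c.png

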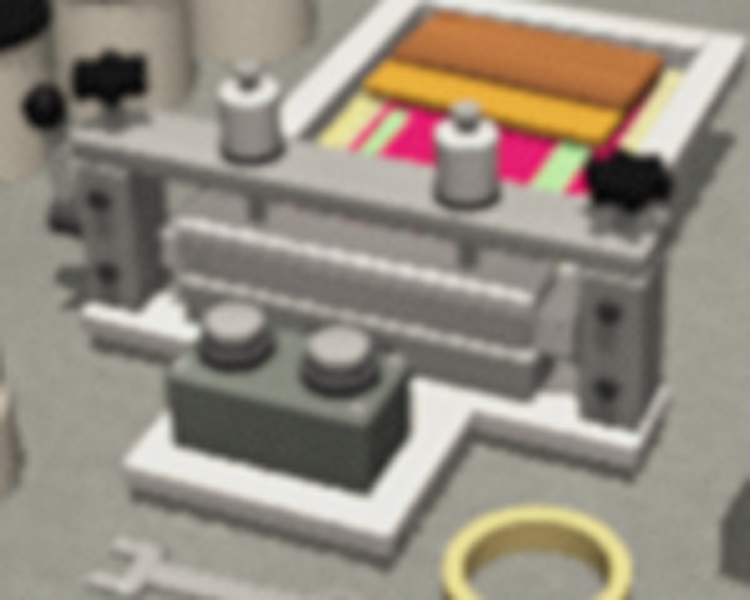

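View pics/top0c.png

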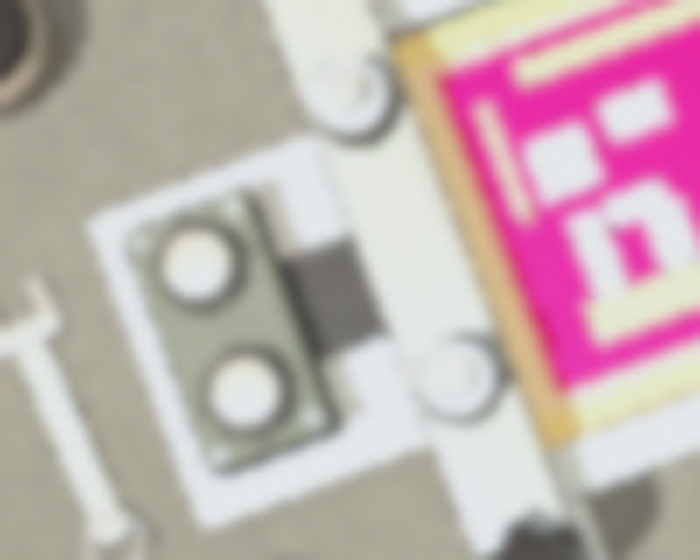

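Crop readings, as crop pixels. In the side view the far button top is at (235,324) and the near one at (341,348). In the top view the far one is at (198,267) and the near one at (246,393). Next I'll triangulate.

```bash
cat > h.py <<'E'
import cv2, numpy as np
from cell import monitor, eyes, order
def ray(info,px):
    K=info["K"];R=cv2.Rodrigues(info["rvec"])[0];t=info["tvec"]
    u=cv2.undistortPoints(np.array([[px]],float),K,info["dist"])[0,0]
    d=R.T@np.array([u[0],u[1],1]); return -R.T@t, d/np.linalg.norm(d)
def tri(rs):
    A=np.zeros((3,3));b=np.zeros(3)
    for c,d in rs:
        P=np.eye(3)-np.outer(d,d);A+=P;b+=P@c
    p=np.linalg.solve(A,b)
    return p,[np.linalg.norm((np.eye(3)-np.outer(d,d))@(p-c)) for c,d in rs]
def atz(r,z): c,d=r; return c+d*(z-c[2])/d[2]
E
python3 - <<'E'
from h import *
S=eyes.camera_info("side");T=eyes.camera_info("top")
f=lambda x,y,k,ox,oy:((x+.5)/k-.5+ox,(y+.5)/k-.5+oy)
P=[]
for n,s,t in (("near",(341,348),(246,393)),("far",(235,324),(198,267))):
    rs=[ray(S,f(*s,5,190,190)),ray(T,f(*t,7,190,180))]
    p,e=tri(rs);print(n,p,e,[atz(r,.105) for r in rs]);P.append(p)
d=P[1]-P[0];print(np.linalg.norm(d),np.degrees(np.arctan2(d[1],d[0])),sum(P)/2)
# block corners top view z=.082 -> yaw
for c in ((133,240),(243,193),(335,430),(220,470)): print(atz(ray(T,f(*c,7,190,180)),.082))
s=monitor.observe();print(s["tool_rot"])
E
```

```text
near [0.44629977 0.17274891 0.10133367] [np.float64(0.001259475779926864), np.float64(0.0012594757799269224)] [array([0.44139069, 0.17536673, 0.105     ]), array([0.44706297, 0.17318034, 0.105     ])]
far [0.5032566  0.19646034 0.10097178] [np.float64(0.0008955111274388147), np.float64(0.0008955111274388018)] [array([0.49789542, 0.19948317, 0.105     ]), array([0.50357565, 0.19655047, 0.105     ])]
0.06169638005111587 22.602219499892005 [0.47477819 0.18460463 0.10115273]
[0.51723476 0.23011803 0.082     ]
[0.53977722 0.18008282 0.082     ]
[0.43177433 0.13487874 0.082     ]
[0.41261391 0.18696309 0.082     ]
[-3.14049365e+00 -9.80216634e-05  3.82786715e-01]
```

```bash
cat >> h.py <<'E'
from scipy.spatial.transform import Rotation as Ro
def plan(goal,yaw,n=10,via=None):
    s=monitor.observe();p=np.array(s["tool_pos"]);y0=s["tool_rot"][2]
    dy=(yaw-y0+np.pi)%(2*np.pi)-np.pi
    g=np.array(goal,float)
    pts=[p+(g-p)*k/n if via is None else (1-k/n)**2*p+2*(k/n)*(1-k/n)*np.array(via)+(k/n)**2*g for k in range(n+1)]
    for k in range(n):
        R=Ro.from_euler("xyz",[np.pi,0,y0+dy*k/n]).as_matrix()
        v=R.T@(pts[k+1]-pts[k]); print([[round(float(a),4) for a in v],round(float(-dy/n),4)],end=",")
    print()
E
python3 - <<'E'
from h import *
s=monitor.observe();i=eyes.camera_info("wrist")
Rt=Ro.from_euler("xyz",s["tool_rot"]).as_matrix();R=cv2.Rodrigues(i["rvec"])[0]
c=-R.T@i["tvec"];print("cam in tool",Rt.T@(c-s["tool_pos"]),"axes\n",(R@Rt).T)
plan([.44,-.2,.33],.383+.79,8)
E
```

```text
cam in tool [ 0.07403879  0.00067502 -0.1578562 ] axes
 [[ 1.58220492e-04 -9.61532815e-01 -2.74690045e-01]
 [ 9.99999642e-01  3.80621082e-04 -7.56340569e-04]
 [ 8.31799099e-04 -2.74689827e-01  9.61532531e-01]]
[[0.0417, -0.0219, -0.013], -0.0988],[[0.0436, -0.0176, -0.013], -0.0988],[[0.0452, -0.0133, -0.013], -0.0988],[[0.0462, -0.0087, -0.013], -0.0988],[[0.0469, -0.0041, -0.013], -0.0988],[[0.0471, 0.0005, -0.013], -0.0988],[[0.0468, 0.0052, -0.013], -0.0988],[[0.046, 0.0097, -0.013], -0.0988],
```

Request:
{"method": "carry_out", "body": {
  "targets": [
    [[0.042,-0.022,-0.013],-0.1],
    [[0.044,-0.018,-0.013],-0.1],
    [[0.045,-0.013,-0.013],-0.1],
    [[0.046,-0.009,-0.013],-0.1],
    [[0.047,-0.004,-0.013],-0.1],
    [[0.047,0,-0.013],-0.1],
    [[0.047,0.005,-0.013],-0.1],
    [[0.046,0.01,-0.013],-0.1]
  ],
  "fingers": 0.5
}}

```text
time: 1.15
tool_pos: [0.4407, -0.1887, 0.331]
tool_rot: [-3.137, -0.005, 1.202]
contact_force: [0.3, -0.9, -0.4]
opening: 0.0458
```

Run:
```python
from h import *
s=monitor.observe();print(s["time"],s["tool_pos"],s["tool_rot"],s["opening"])
plan([.475,.185,.28],1.965,10)
```

```text
1.15 [ 0.44071546 -0.18867348  0.33100925] [-3.1366974  -0.00466846  1.20169643] 0.04575581355904568
[[0.0361, -0.0103, 0.0051], -0.0763],[[0.0368, -0.0075, 0.0051], -0.0763],[[0.0372, -0.0047, 0.0051], -0.0763],[[0.0375, -0.0018, 0.0051], -0.0763],[[0.0375, 0.001, 0.0051], -0.0763],[[0.0373, 0.0039, 0.0051], -0.0763],[[0.0369, 0.0067, 0.0051], -0.0763],[[0.0363, 0.0095, 0.0051], -0.0763],[[0.0355, 0.0123, 0.0051], -0.0763],[[0.0344, 0.0149, 0.0051], -0.0763],
```

Request:
{"method": "carry_out", "body": {
  "targets": [
    [[0.036,-0.01,0.003],-0.076],
    [[0.037,-0.0075,0.003],-0.076],
    [[0.037,-0.005,0.005],-0.076],
    [[0.0375,-0.002,0.005],-0.076],
    [[0.0375,0.001,0.005],-0.076],
    [[0.037,0.004,0.005],-0.076],
    [[0.037,0.007,0.005],-0.076],
    [[0.036,0.0095,0.006],-0.076],
    [[0.035,0.012,0.006],-0.076],
    [[0.034,0.015,0.006],-0.076]
  ],
  "fingers": 0.52
}}

```text
time: 2.4
tool_pos: [0.4713, 0.1972, 0.2816]
tool_rot: [-3.14, -0.007, 1.989]
contact_force: [0.5, -0.6, -0.1]
opening: 0.044
```

Run:
```python
from h import *
s=monitor.observe();print(s["time"],s["tool_pos"],s["tool_rot"],s["opening"])
im=eyes.read_camera("wrist");i=eyes.camera_info("wrist");s=monitor.observe();print(s["tool_pos"])
np.savez("w1.npz",**i)
cv2.imwrite("pics/w1.png",im[:,:,::-1])
```

```text
2.4 [0.47132293 0.19719715 0.28162668] [-3.14020565 -0.00683891  1.98949833] 0.0440359145101554
[0.47084544 0.20089832 0.28060471]
```

View pics/w1.png

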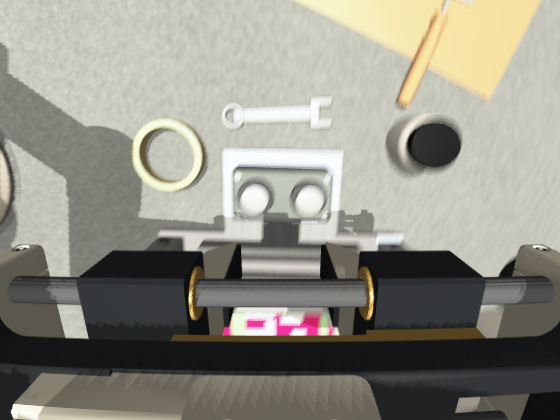

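The wrist view shows both buttons near (253,198) and (308,198), but the arm was still settling. I'll let it settle and retake from two heights.

Request:
{"method": "carry_out", "body": {
  "targets": [
    [[0,0,0],0],
    [[0,0,0],0]
  ]
}}

```text
time: 2.7
tool_pos: [0.4704, 0.2011, 0.2799]
tool_rot: [-3.138, -0.01, 1.996]
contact_force: [-0.2, 0.0, -0.6]
opening: 0.0443
```

```bash
cat >> h.py <<'E'
def wr(n):
    s=monitor.observe();i=eyes.camera_info("wrist");im=eyes.read_camera("wrist")
    print(s["time"],s["tool_pos"],s["tool_rot"],s["opening"],s["contact_force"])
    np.savez(n+".npz",**i);cv2.imwrite(f"pics/{n}.png",im[:,:,::-1]);return s,i,im
E
python3 - <<'E'
from h import *
s,i,im=wr("w2")
cv2.imwrite("pics/w2c.png",cv2.resize(im[130:270,200:360,::-1],None,fx=4,fy=4,interpolation=cv2.INTER_CUBIC))
E
```

```text
2.7 [0.47037991 0.2011043  0.2799003 ] [-3.13801739 -0.00972517  1.99561517] 0.044291507425632246 [-0.22078553  0.01653389 -0.57120896]
```

View pics/w2c.png

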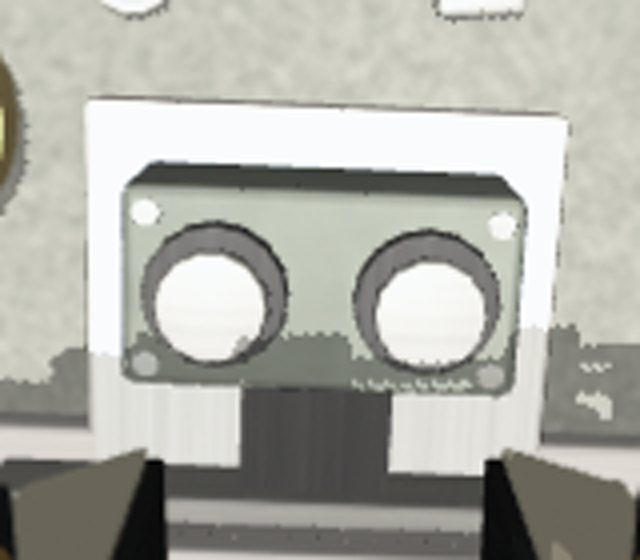

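Crop w2c shows the near cap centre at (210,308) and the far one at (429,316). The block appears about 2° tilted relative to the tool.

Run:
```python
from h import *
i=dict(np.load("w2.npz"));S=eyes.camera_info("side");T=eyes.camera_info("top")
f=lambda x,y,k,ox,oy:((x+.5)/k-.5+ox,(y+.5)/k-.5+oy)
P=[]
for n,w,s,t in (("near",(210,308),(341,348),(246,393)),("far",(429,316),(235,324),(198,267))):
    r=ray(i,f(*w,4,200,130));rs=[r,ray(S,f(*s,5,190,190)),ray(T,f(*t,7,190,180))]
    p,e=tri(rs);print(n,p,e,atz(r,.105),tri([r,rs[1]])[0],tri([r,rs[2]])[0]);P.append(atz(r,.105))
d=P[1]-P[0];print(np.linalg.norm(d),np.degrees(np.arctan2(d[1],d[0])),sum(P)/2)
m=sum(P)/2
plan([m[0],m[1],.2],np.arctan2(d[1],d[0])+np.pi/2,3)
```

```text
near [0.44671607 0.17264293 0.10107499] [np.float64(0.0005393002504733488), np.float64(0.001452747087949775), np.float64(0.0011331609690103626)] [0.44718737 0.17373728 0.105     ] [0.44686579 0.17162931 0.10001364] [0.44716345 0.17335256 0.10360968]
far [0.50378456 0.19623516 0.10083555] [np.float64(0.0007469426791961825), np.float64(0.001089184456654257), np.float64(0.0008989192928228209)] [0.50373644 0.19686866 0.105     ] [0.50441306 0.19522303 0.09955161] [0.5037467  0.19668821 0.10430265]
0.06109711488994869 22.246997376246615 [0.4754619  0.18530297 0.105     ]
[[-0.0054, -0.0006, 0.0267], 0.012],[[-0.0054, -0.0006, 0.0267], 0.012],[[-0.0054, -0.0005, 0.0267], 0.012],
```

Request:
{"method": "carry_out", "body": {
  "targets": [
    [[-0.0055,-0.0005,0.027],0.012],
    [[-0.0055,-0.0005,0.027],0.012],
    [[-0.0055,-0.0005,0.027],0.012],
    [[0,0,0.025],0],
    [[0,0,0.025],0],
    [[0,0,0],0],
    [[0,0,0],0]
  ]
}}

```text
time: 3.62
tool_pos: [0.4778, 0.1793, 0.149]
tool_rot: [3.139, -0.007, 1.946]
contact_force: [0.4, 0.0, -1.0]
opening: 0.044
```

Run:
```python
from h import *
s,i,im=wr("w3")
for n in ("side","top"):
    cv2.imwrite(f"pics/{n}3.png",eyes.read_camera(n)[:,:,::-1])
a=cv2.imread("pics/side3.png")[190:310,190:340]
cv2.imwrite("pics/side3c.png",cv2.resize(a,None,fx=5,fy=5,interpolation=cv2.INTER_CUBIC))
plan([.4755,.1853,.105],1.963,3)
```

```text
3.625 [0.47779846 0.17928374 0.14901925] [ 3.13887928 -0.00724114  1.94576466] 0.04403966961229441 [ 0.36031586  0.02230574 -0.95693622]
[[0.002, 0.0, 0.0147], -0.0055],[[0.002, 0.0, 0.0147], -0.0055],[[0.002, 0.0, 0.0147], -0.0055],
```

View pics/w3.png

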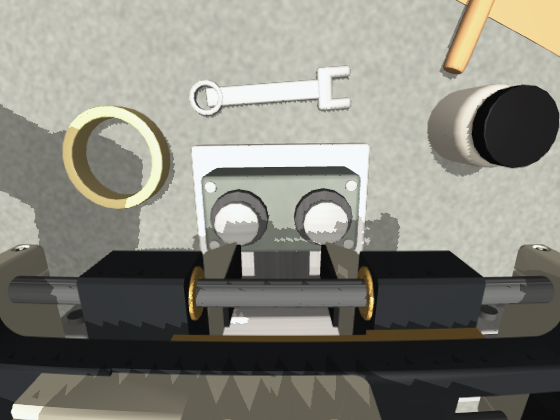

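View pics/side3c.png

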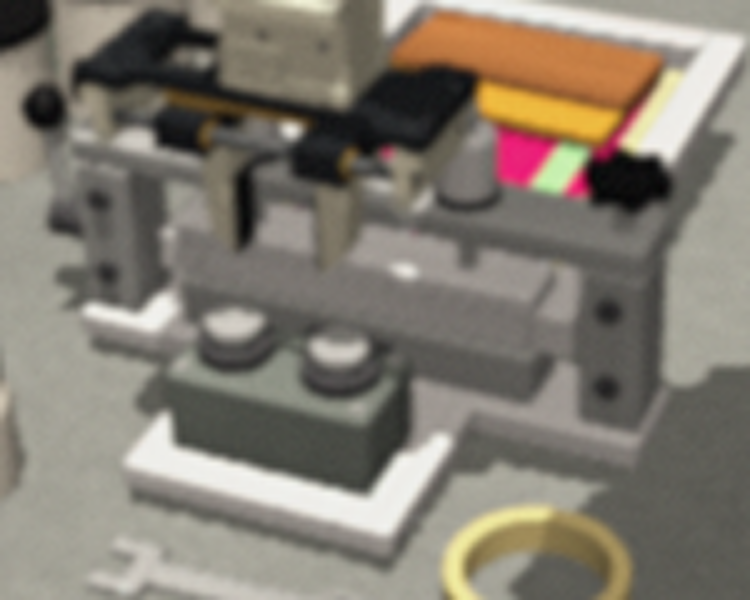

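Request:
{"method": "carry_out", "body": {
  "targets": [
    [[0.003,0,0.01],-0.006],
    [[0.003,0,0.01],-0.006],
    [[0,0,0.009],-0.004],
    [[0,0,0],0],
    [[0,0,0],0]
  ],
  "fingers": 0.45
}}

```text
time: 4.4
tool_pos: [0.4754, 0.1863, 0.1185]
tool_rot: [3.138, -0.007, 1.964]
contact_force: [1.0, -1.4, 0.5]
opening: 0.0503
```

Run:
```python
from h import *
s,i,im=wr("w4")
a=eyes.read_camera("side")[190:310,190:340,::-1]
b=im[150:270,190:370,::-1]
cv2.imwrite("pics/side4c.png",np.vstack([cv2.resize(a,(500,400),interpolation=cv2.INTER_CUBIC)]))
cv2.imwrite("pics/w4c.png",cv2.resize(b,None,fx=4,fy=4,interpolation=cv2.INTER_CUBIC))
plan([.4755,.1853,.105],1.963,1)
```

```text
4.4 [0.47538956 0.18625584 0.11851897] [ 3.13763461 -0.00704384  1.96433481] 0.05033258822877196 [ 0.95412075 -1.44745826  0.47893441]
[[-0.0009, -0.0003, 0.0137], 0.0012],
```

View pics/w4c.png

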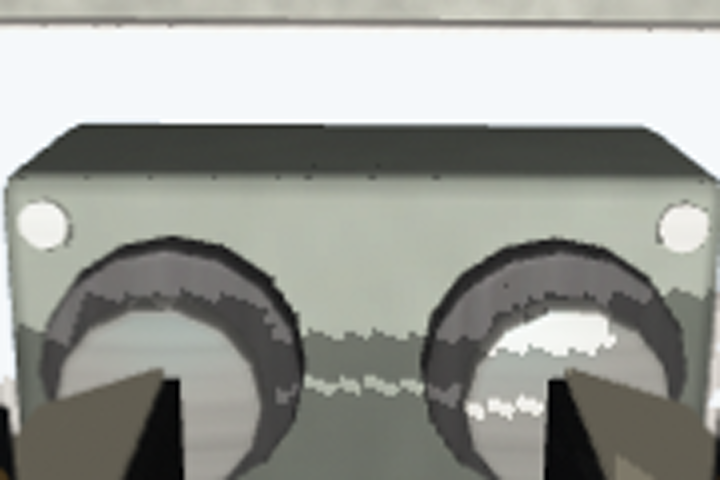

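View pics/side4c.png

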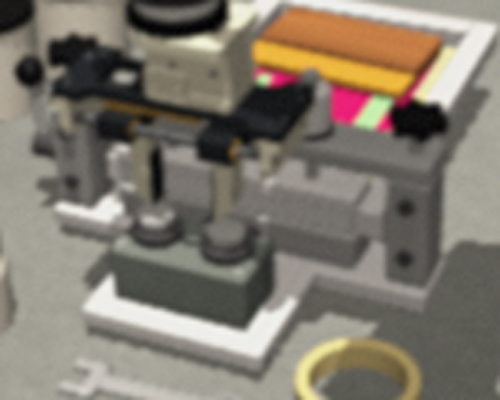

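Both fingertips stand about 13 mm over the two buttons, and the buttons are level in the wrist view. I'll press now.

Request:
{"method": "carry_out", "body": {
  "targets": [
    [[-0.001,0,0.006],0],
    [[0,0,0.005],0],
    [[0,0,0.004],0],
    [[0,0,0.003],0]
  ]
}}

```text
time: 5.0
tool_pos: [0.4764, 0.1854, 0.1006]
tool_rot: [3.136, -0.007, 1.964]
contact_force: [-2.7, -1.0, 7.3]
opening: 0.0504
```

Request:
{"method": "carry_out", "body": {
  "targets": [
    [[0,0,0.003],0],
    [[0,0,0.002],0],
    [[0,0,0.002],0]
  ]
}}

```text
time: 5.38
tool_pos: [0.4765, 0.1854, 0.0964]
tool_rot: [3.134, -0.006, 1.964]
contact_force: [-7.2, -2.4, 26.1]
opening: 0.0506
```

At the stop: 26 N and z stopped at 0.096. I'll hold there.

Request:
{"method": "carry_out", "body": {
  "targets": [
    [[0,0,0.001],0],
    [[0,0,0.001],0],
    [[0,0,0.001],0],
    [[0,0,0.001],0]
  ]
}}

```text
time: 5.88
tool_pos: [0.4764, 0.1854, 0.0968]
tool_rot: [3.132, -0.005, 1.965]
contact_force: [-4.1, -0.4, 11.3]
opening: 0.0508
```

Run:
```python
from h import *
im=eyes.read_camera("side")
cv2.imwrite("pics/side5c.png",cv2.resize(im[190:310,190:340,::-1],None,fx=5,fy=5,interpolation=cv2.INTER_CUBIC))
```

```text
(no output)
```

View pics/side5c.png

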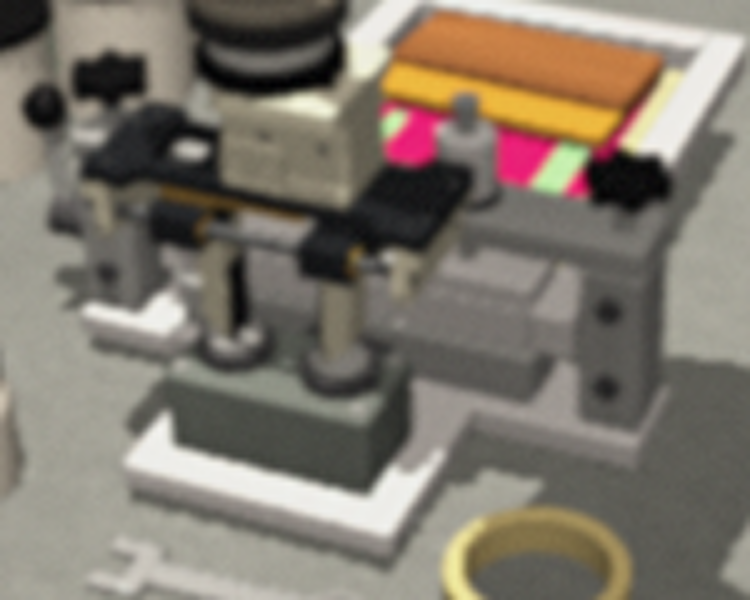

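The buttons are down and the near rod top has risen, from about row 103 to 94. The force sagged to 11 N, so I'll press a little harder for the rest of the hold.

Request:
{"method": "carry_out", "body": {
  "targets": [
    [[0,0,0.002],0],
    [[0,0,0.0016],0],
    [[0,0,0.0016],0],
    [[0,0,0.0016],0],
    [[0,0,0.0016],0],
    [[0,0,0.0016],0],
    [[0,0,0.0016],0],
    [[0,0,0.0016],0]
  ]
}}

```text
time: 6.92
tool_pos: [0.4764, 0.1854, 0.0968]
tool_rot: [3.125, -0.003, 1.966]
contact_force: [-5.1, -0.7, 17.7]
opening: 0.0508
```

Request:
{"method": "carry_out", "body": {
  "targets": [
    [[0,0,0.0016],0],
    [[0,0,0.0016],0],
    [[0,0,0.0016],0],
    [[0,0,0.0016],0],
    [[0,0,0.0016],0],
    [[0,0,0.0016],0],
    [[0,0,0.0016],0],
    [[0,0,0.0016],0]
  ]
}}

```text
time: 7.92
tool_pos: [0.4764, 0.1854, 0.097]
tool_rot: [3.118, -0.001, 1.966]
contact_force: [-5.4, -1.5, 18.0]
opening: 0.0507
```

Run:
```python
from h import *
im=eyes.read_camera("side")
cv2.imwrite("pics/side6c.png",cv2.resize(im[190:310,190:340,::-1],None,fx=5,fy=5,interpolation=cv2.INTER_CUBIC))
print(monitor.observe()["contact_force"])
```

```text
[-5.35734784 -1.43823807 17.63553587]
```

View pics/side6c.png

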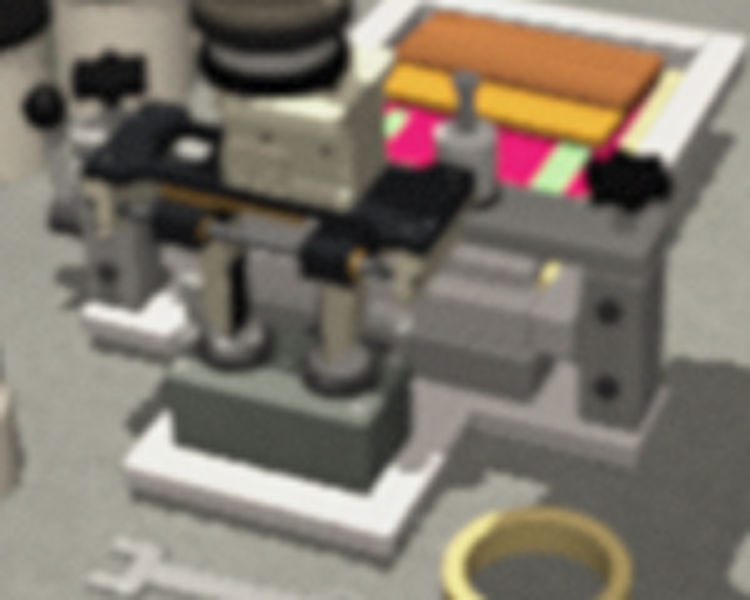

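The rod top is at about row 72, so it's still rising. I'll keep holding.

Request:
{"method": "carry_out", "body": {
  "targets": [
    [[0,0,0.0018],0],
    [[0,0,0.0018],0],
    [[0,0,0.0018],0],
    [[0,0,0.0018],0],
    [[0,0,0.0018],0],
    [[0,0,0.0018],0],
    [[0,0,0.0018],0],
    [[0,0,0.0018],0]
  ]
}}

```text
time: 8.98
tool_pos: [0.4765, 0.1854, 0.0971]
tool_rot: [3.111, 0.002, 1.967]
contact_force: [-6.0, -2.4, 18.6]
opening: 0.0504
```

Run:
```python
from h import *
im=eyes.read_camera("side")
cv2.imwrite("pics/side7c.png",cv2.resize(im[190:310,190:340,::-1],None,fx=5,fy=5,interpolation=cv2.INTER_CUBIC))
```

Request:
{"method": "carry_out", "body": {
  "targets": [
    [[0,0,0.0018],0],
    [[0,0,0.0018],0],
    [[0,0,0.0018],0],
    [[0,0,0.0018],0],
    [[0,0,0.0018],0],
    [[0,0,0.0018],0],
    [[0,0,0.0018],0],
    [[0,0,0.0018],0]
  ]
}}

```text
time: 10.02
tool_pos: [0.4765, 0.1854, 0.0973]
tool_rot: [3.103, 0.004, 1.967]
contact_force: [-5.9, -2.2, 19.1]
opening: 0.0505
```

Run:
```python
from h import *
im=eyes.read_camera("side")
cv2.imwrite("pics/side8c.png",cv2.resize(im[190:310,190:340,::-1],None,fx=5,fy=5,interpolation=cv2.INTER_CUBIC))
```

```text
(no output)
```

View pics/side7c.png

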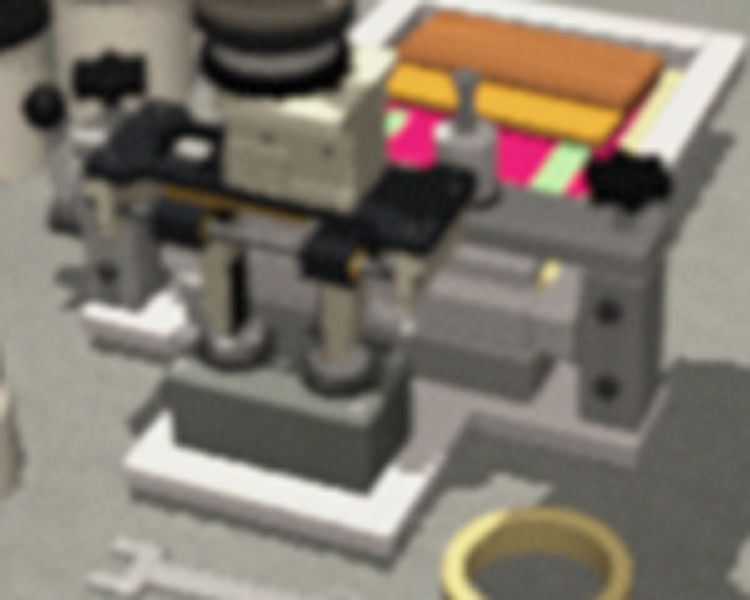

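View pics/side8c.png

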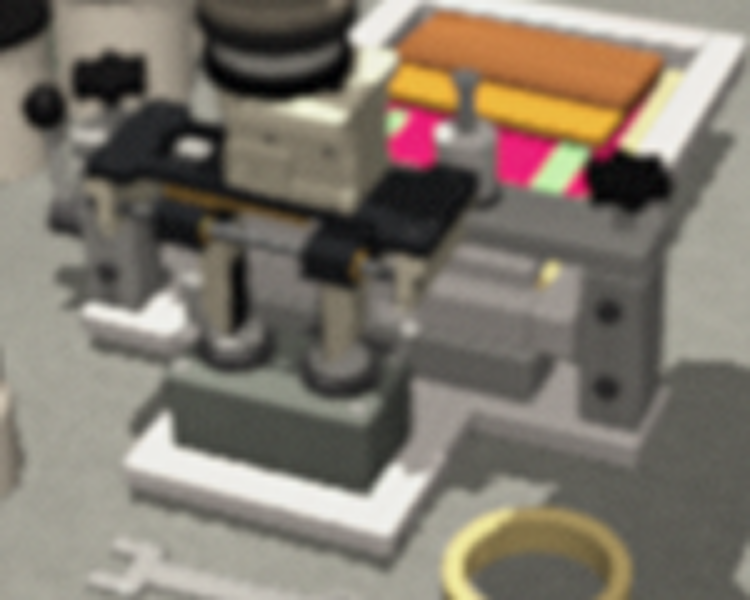

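The rod top is steady at row ~70 in both pictures, 1 s apart. I'll check that against a projected 20 mm rise.

Run:
```python
from h import *
S=eyes.camera_info("side")
yv=np.array([-.384,.923]);xv=np.array([.923,.384]);b=np.array([.4755,.1853])-.095*yv-.065*xv
for z in (.201,.216,.218,.221):
    p=cv2.projectPoints(np.array([[*b,z]]),S["rvec"],S["tvec"],S["K"],S["dist"])[0].ravel(); print(z,(p-190)*5)
```

```text
0.201 [460.81567688 106.97209815]
0.216 [460.44992934  82.04074933]
0.218 [460.40074138  78.69196618]
0.221 [460.32677217  73.65788491]
```

The rise matches: 33 px seen against 33.3 px expected for 20 mm. I'll release straight up.

Request:
{"method": "carry_out", "body": {
  "targets": [
    [[0,0,-0.004],0],
    [[0,0,-0.008],0],
    [[0,0,-0.015],0],
    [[0,0,-0.03],0],
    [[0,0,-0.04],0],
    [[0,0,-0.04],0],
    [[0,0,-0.03],0],
    [[0,0,0],0],
    [[0,0,0],0]
  ]
}}

```text
time: 11.2
tool_pos: [0.4692, 0.1833, 0.2728]
tool_rot: [3.103, 0.004, 1.967]
contact_force: [-0.2, -0.3, -0.5]
opening: 0.0505
```

Run:
```python
from h import *
s,i,im=wr("w9")
im=eyes.read_camera("side")
cv2.imwrite("pics/side9c.png",cv2.resize(im[190:310,190:340,::-1],None,fx=5,fy=5,interpolation=cv2.INTER_CUBIC))
cv2.imwrite("pics/top9.png",eyes.read_camera("top")[:,:,::-1])
```

```text
11.2 [0.46924086 0.18326169 0.27276021] [3.10256478 0.00415893 1.96690915] 0.05053888004489789 [-0.15712285 -0.25086308 -0.50889012]
```

View pics/side9c.png

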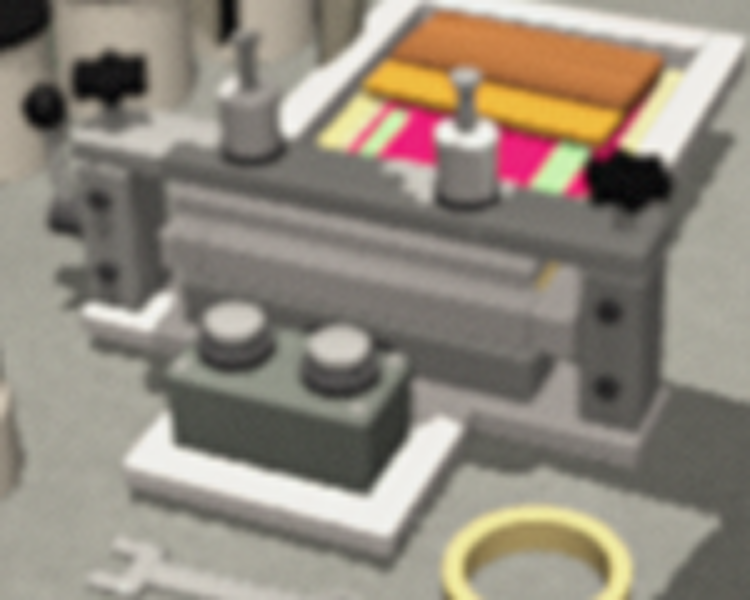

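View pics/top9.png

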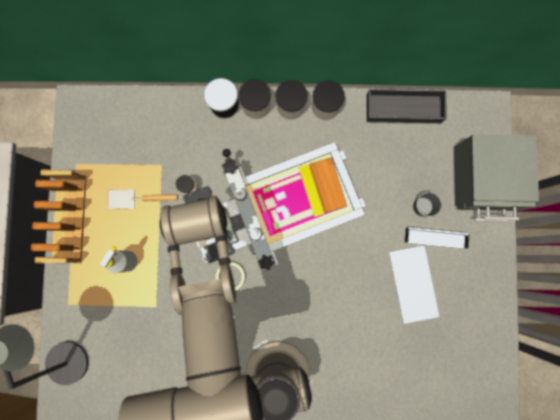

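View pics/w9.png

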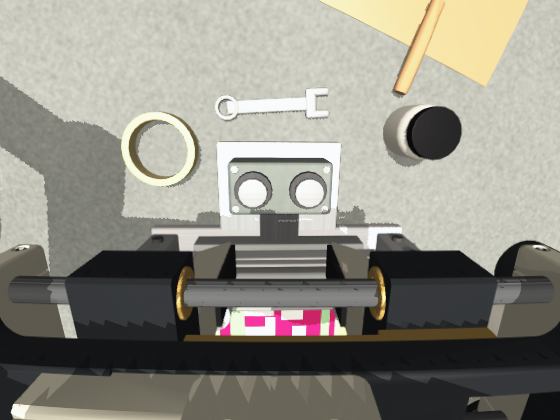

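Both buttons are back up, with tops at (235,322) and (341,346) in the crop, as at the start. Both rods stand raised (near top still at row ~70), and the screen, squeegee, tape roll, wrench and jar are unmoved. The tool is 17 cm clear and the contact force is near zero.

Run:
```python
from h import *
print(order.hand_in())
```

```text
the job is handed in; nothing more can be done
None
```

The clamp is released and the job is handed in, at about 11.3 s on the robot's clock; `hand_in` gives no verdict.

- **Press:** I located the two buttons from the side, top and wrist cameras. I then set the fingertips about 62 mm apart and pressed both down together to their stop. I held them there about 4.6 s at roughly 11–26 N.
- **Jaw:** The near rod top rose 33 px in the enlarged side view. A full 20 mm lift should give 33.3 px. It stayed at that height for the last second of the hold and after the release.
- **Release and clearance:** After I let go, both buttons were back at their starting height in the side view. The tool stood about 17 cm above them with near-zero contact force. The screen, squeegee and other items looked unmoved.

**Disagreements:**
- Triangulated button heights came out at 100–104 mm, against the stated 105 mm. The side camera read a few millimetres low. The depth at which the buttons hit their stop agreed with the stated height.
- The tool tilted about 2° and crept up about 1 mm during the hold, with no visible effect.

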